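Take the wooden recipe plate out of the lever arch file

ROBOT

A 7-joint arm with a two-finger parallel gripper is mounted at the origin on a cart in front of the work surface, level with it; the furniture and walls round the work are solid. World frame = base frame: x ahead of the robot, y to its left, z up, the work surface at z = 0. Lengths are in m, angles in rad, forces in N, time in s.
With the tool pointing down it reaches from about 0.35 to 0.9 m from the base axis. Payload 8.1 kg.
Tool frame: the origin (TCP) lies at the very end of the fingers, on their centre line; the grasp point (between the pads) lies arm.grip_point_offset behind it (arm.grip_point_offset is the distance from the TCP to the grasp point, in m); z points along the fingers, y is the line along which they close (so a half turn about z gives the same grasp; the last joint's range is limited). The gripper opens to 92 mm and grips with 3 to 60 N. Pads are 19 mm wide; open, the fingers measure 130 mm over their backs; the gripper's body (75 mm by 190 mm) begins 47 mm behind the grasp point.
Start: joints at [1.045, 0.434, 0.025, 1.573, -0.012, 1.134, -0.075], TCP at [0.256, -0.57, 0.227] pointing down, gripper open.
Joint ranges: [-2.62, 2.62], [-0.44, 2.09], [-1.27, 1.32], [0.08, 2.57], [-1.32, 4.46], [0.12, 2], [-2.74, 2.74]. Speed limits (rad/s): [2.22, 2.22, 3.01, 3.01, 3.14, 3.14, 3.14].

INTERFACE

Orientations are given as a rotation vector (axis times angle).
In Python, from cell import arm gives the robot as it stands. The module is installed in compiled form; this text tells all that it offers.
- The arm moves only by the shell command python3 -m creep 'ROWS' [OPENING] [FORCE]. ROWS is JSON, a list of rows, each a list of 6 numbers: the shift along the tool's x, y, z scaled (see below), then the turn, a rotation vector about the tool's x, y, z scaled (see below). A call has 1 to 20 rows; each row shifts and turns the commanded pose from where the row before left it, along the tool's axes as they then stand; what a row does not reach is not made up. The controller multiplies each number of a shift by 0.4 m and each number of a turn by 120 degrees. A row lasts 1/12 s, in which the tool goes at most 41.7 mm and 7.16 degrees, less where a joint would pass 70% of its speed; a pose out of reach is approached as far as the arm can. A call with a number of a shift or a turn outside -1 to 1 is refused whole. A call with a gripper value outside its range is refused whole. OPENING is the closure, from -1 (fully open) to 1 (shut), set as the call begins (- or left out, the last holds). The fingers move at their own pace and stop on an object; FORCE is the grip in N (left out, the last holds). Time passes only in rows, so rows that do not move let the fingers close. It gives the time, the measured TCP pose, the force, the opening and the grip force at its end, in the units of the state.
- arm.observe(): the state, without advancing time (a new reading comes with each control period).
- arm.get_image(name): name is "side" or "top"; returns a dict with "frame" (420x560x3 uint8, red, green, blue), "intrinsics" (3x3 intrinsics, pixels), "rvec" (rotation vector, rad) and "tvec" (3), from world to camera coordinates, as OpenCV has them. Camera axes: x right, y down, z forward; pixel columns grow to the right and rows downward; lengths in m; the calibration is good to about 2 mm. A picture is of the moment at which its call begins. There is no depth.
- arm.sign_off(): hands the job in; it is judged then, once.
The state is a dict: "clock": time; "joints": joint angles; "dq": joint speeds; "joint_efforts": joint torques, N m; "position": TCP position; "ee_rot": TCP orientation; "force": force on the tool from outside, world axes, zero at the start; "ft_torque": the same for the moment, N m; "width": opening from 0.0 (shut) to 1.0 (fully open); "gripper_force": force on a finger pad.
Only numpy, scipy, OpenCV 4.12 (cv2) and the standard library are available. Lean on these libraries where they do the work, as an engineer would, in place of code of your own. Each camera call takes 0.05 s, during which the arm holds its last target. There are 200 camera calls.

TASK

Take the wooden recipe plate out of the lever arch file: lift the file's lever all the way up so that the rings spring open, draw the plate off its posts and, with the lever still up, lay it gently, right way up, on the middle of the empty chopping board on the left. Then press the lever fully down again so that the rings are shut, and leave the pepper mill and the tin where they stand.

Things in the scene. Friction and masses are not known exactly. Their poses are not given: they have to be found in the camera images.
- file: Grey lever arch file cover, 195 x 225 x 8 mm, fixed on a wooden rest that slopes up away from the robot at 27 degrees. Origin: on its upper face; x up the slope, y left along the row of rings, z square to the cover; it spans x -93 to 103, y -83 to 143 mm. Two steel posts, 7 mm thick, 40 mm tall, stand at (50, -40) and (50, 40) mm; the rings' hinge shaft runs along y at x 85, z 8 mm.
- lever (a joint): The file's lever, hinged about the file's x axis. 0 = fully down (rings shut), growing as its free end is lifted to 1.1 rad = fully up (rings open). An over-centre spring drives it to the nearer end of its travel (it tips over at about 0.55 rad) and holds it there; moving it takes up to 8 N at the tab. Fully up, its tip stands 95 mm off the cover.
- lever_tab (a point): Centre of the black plastic tab at the lever's free end: 24 mm wide along the file's x (the width to pinch), 36 mm long, 13 mm thick. Lever down, it lies at (85, 128, 25) mm in the file's frame, 18 mm clear of the cover, with nothing within 40 mm on either side. It moves on an arc of radius 69 mm round lever_pivot, square to the file's x axis, up and toward the rings (-y).
- lever_pivot (a point): Point on the lever's hinge axis, which runs along the file's x axis; fixed in the file at (85, 60, 16) mm.
- rings (a joint): Angle of the two steel ring arches, geared to the lever: 0 = shut, bridging over to the post tops; 0.8 rad = open, swung up the slope away from the posts.
- plate: Loose pale wooden recipe plate, 140 (x) x 124 (y) x 6 mm, 0.13 to 0.25 kg. Origin: centre of its underside, z out of its upper face. It starts flat on the cover, axes as the file's, origin at (-8, 0, 0) mm there, its 14 mm holes, at (58, -40) and (58, 40) mm, over the posts. Shut rings hold it; once they are open it must be drawn off along its own z by more than 40 mm.
- plate_rail (a point): Middle of the top edge of the wooden rail to hold the plate by, at (-6, 0, 40) mm in the plate's frame. The rail stands 34 mm high on the plate's upper face, 12 mm thick along the plate's x (the width to pinch), 96 mm long along its y.
- chopping_board: Wooden chopping board, 250 (its x) x 360 (its y) x 22 mm, lying flat and fixed, to the robot's left, its long side pointing away from the robot. Origin: centre of its underside.
- pepper_mill: Bystander: dark wooden pepper mill, 58 mm across, 170 mm tall, loose, standing behind the file. Origin: centre of its underside.
- tin_tuna: Bystander: flat round tin, 86 mm across, 40 mm tall, loose, standing to the right of the file. Origin: centre of its underside.

How it is judged:
On the way, in this order (a step that is already met when the one before it is completed fails the run):
1. the lever is fully up and the rings are open (value of joint lever above 1 rad and value of joint rings above 0.7 rad), for 0.2 s.
2. the plate lies flat on the chopping board, let go, with the lever still up (x of plate in the frame of chopping_board between -0.06 and 0.06 m and y of plate in the frame of chopping_board between -0.1 and 0.1 m and z of plate in the frame of chopping_board between 0.015 and 0.029 m and angle between plate's own z axis and vertical below 0.06 rad and z of plate_rail in the frame of chopping_board above 0.05 m and linear speed of plate below 0.03 m/s and contact force between the fingers and plate below 0.1 N and value of joint lever above 0.95 rad), for 0.2 s.
At the end, for the whole second after the job is handed in: The lever is down and the rings shut (each within 0.06 rad); the plate lies at rest, flat and right way up (within 0.06 rad) on the chopping board, its centre within 60 mm of the board's middle across the board and 100 mm along it (value of joint each of lever, rings below 0.06 rad and x of plate in the frame of chopping_board between -0.06 and 0.06 m and y of plate in the frame of chopping_board between -0.1 and 0.1 m and z of plate in the frame of chopping_board between 0.015 and 0.029 m and angle between plate's own z axis and vertical below 0.06 rad and z of plate_rail in the frame of chopping_board above 0.05 m and linear speed of plate below 0.03 m/s); the robot touches nothing.
It fails at once if the plate is dropped (falls free at more than 0.6 m/s) (contact force between anything else and plate below 0.1 N and linear speed of plate above 0.6 m/s).
It fails at once if the pepper mill is moved by more than 30 mm (distance of pepper_mill from where it was at the start of the episode above 0.03 m).
It fails at once if the tin is moved by more than 30 mm (distance of tin_tuna from where it was at the start of the episode above 0.03 m).
It also fails if it takes over 58 s, if anything falls off the work surface, if the arm or the gripper's body presses on something with over 40 N, if the wrist force passes 120 N, or if a joint passes its speed limit or range.

## Working session

There is one attempt and no reset: what is moved stays moved. The work goes in short steps, Python scripts to look and compute and a shell command to move; the robot and the scene stay as the last step left them, time stands still between calls to the robot, and variables do not carry over. Pictures are saved under pics/ and viewed, at most 14 in all, crops included, and the job is handed in when it is done.

```bash
mkdir -p pics; python3 - <<'E'
from cell import arm
import cv2
s=arm.observe(); print(s, arm.grip_point_offset)
for n in("side","top"):
    d=arm.get_image(n); cv2.imwrite(f"pics/{n}0.png",d["frame"][:,:,::-1]); print(n,d["intrinsics"].tolist(),d["rvec"],d["tvec"])
E
```

```text
{'clock': 0.0, 'joints': array([ 1.04539611,  0.43521123,  0.02495024,  1.57408248, -0.01158906,
        1.13398476, -0.07511471]), 'dq': array([-0.00183081, -0.0001989 ,  0.00055477, -0.00095977, -0.00113049,
       -0.00106698,  0.00081113]), 'joint_efforts': array([-5.73233501e-04, -6.67865324e+01,  9.84489173e-01, -3.14465225e+01,
       -6.06809137e-02,  4.26564203e-02,  1.18357125e-04]), 'position': array([ 0.25619951, -0.56952804,  0.22595766]), 'ee_rot': array([-3.07023588e+00, -6.58797963e-01,  7.21115413e-04]), 'force': array([-0.05910565, -0.28071502,  0.00243784]), 'ft_torque': array([-0.01365938,  0.00528879,  0.05349164]), 'gripper_force': 0.0, 'width': 1.0011410532549296} 0.0188
side [[411.9251802942888, 0.0, 285.57062560826984], [0.0, 411.9251802942888, 211.5753990439028], [0.0, 0.0, 1.0]] [ 0.39388302 -2.42888512  1.64887397] [0.54216123 0.17397894 0.8067364 ]
top [[474.2536924384816, 0.0, 277.3470464294104], [0.0, 474.2536924384816, 203.3244778375262], [0.0, 0.0, 1.0]] [ 2.15959571 -2.16359729  0.12179784] [-0.07243616  0.63672823  1.38534289]
```

View pics/side0.png

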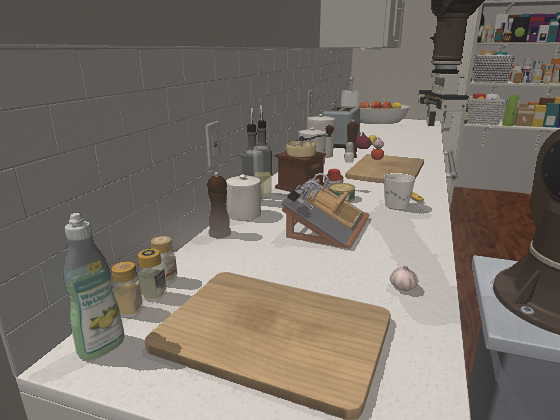

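View pics/top0.png

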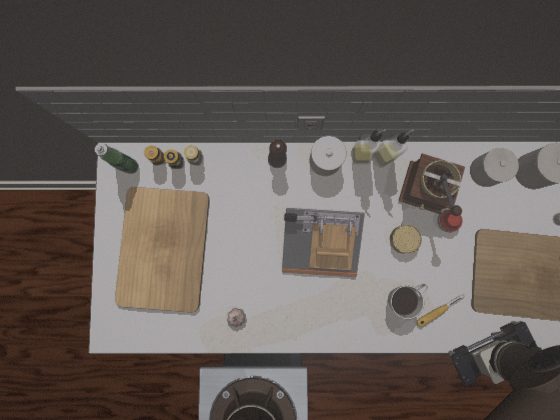

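The side view shows the file around (325,215) with the empty left board in front (270,335). In the top view the file is near (322,243), the left board near (163,250), the mill at (278,152) and the tin at (406,240). I need crops for accuracy.

```bash
python3 - <<'E'
import cv2,numpy as np
a=cv2.imread("pics/top0.png")[200:285,270:370]; b=cv2.imread("pics/side0.png")[165:250,275:375]
m=np.hstack([a,b]); m=cv2.resize(m,None,fx=4,fy=4,interpolation=cv2.INTER_CUBIC); cv2.imwrite("pics/c0.png",m)
E
```

```text
(no output)
```

View pics/c0.png

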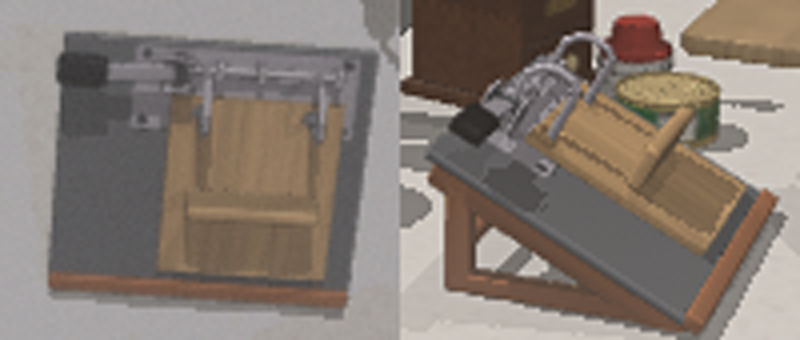

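Crop: the tab is at (82,70) in the top part and (473,125) in the side part. Cover and plate corners are clear, and the rings are shut. I'll fit the file pose from these points.

```bash
cat > h.py <<'E'
import numpy as np, cv2
from scipy.spatial.transform import Rotation as R
from scipy.optimize import least_squares
from cell import arm
def proj(d,P): return cv2.projectPoints(np.array(P,float).reshape(-1,3),d["rvec"],d["tvec"],d["intrinsics"],None)[0][:,0]
def onplane(d,uv,z):
    M=cv2.Rodrigues(d["rvec"])[0]; K=np.linalg.inv(d["intrinsics"]); c=-M.T@d["tvec"]
    r=np.array([M.T@K@[u,v,1] for u,v in uv]); return c+r*((z-c[2])/r[:,2])[:,None]
def frame(p): return R.from_euler('zy',[p[3],-np.radians(27)]),np.array(p[:3])
E
python3 - <<'E'
from h import *
T=arm.get_image("top");S=arm.get_image("side")
t=[((103,143,0),65,32),((103,-83,0),378,50),((85,128,31),82,68),((62,62,6),168,97),((62,-62,6),338,103),((-78,62,6),158,272),((-78,-62,6),322,280),((-14,48,40),187,208),((-14,-48,40),317,208)]
s=[((103,143,0),430,157),((-93,143,0),690,318),((85,128,25),473,125),((-78,62,6),708,255),((-78,-62,6),757,183)]
P=np.array([a[0] for a in t])/1e3;Q=np.array([a[0] for a in s])/1e3
ut=np.array([[270+a[1]/4-.4,200+a[2]/4-.4] for a in t]);us=np.array([[275+(a[1]-400)/4-.4,165+a[2]/4-.4] for a in s])
def f(p):
    r,o=frame(p); return np.r_[(proj(T,r.apply(P)+o)-ut).ravel(),(proj(S,r.apply(Q)+o)-us).ravel()]
q=least_squares(f,[.6,0,.06,0],loss='soft_l1',x_scale=.1); print(q.x.round(4)); print(f(q.x).reshape(-1,2).round(1).tolist())
r,o=frame(q.x)
for n,p in dict(tab=(85,128,25),piv=(85,60,16),rail=(-14,0,40)).items(): print(n,(r.apply(np.array(p)/1e3)+o).round(4))
a=onplane(T,[(125,187),(209,192),(200,312),(116,305)],.022);b=onplane(S,[(222,275),(390,320),(350,405),(150,345)],.022)
print(a.round(3).tolist(),a.mean(0));print(b.round(3).tolist(),b.mean(0))
print(onplane(T,[(278,146)],.17),onplane(T,[(406,239)],.04))
E
```

```text
[ 0.5167 -0.233   0.0509 -0.0529]
[[-0.8, 0.6], [-0.3, -0.2], [0.0, 1.8], [0.7, -0.3], [1.2, 0.2], [-0.3, -0.8], [0.1, -0.9], [-0.3, 1.2], [0.5, 2.7], [-1.0, -2.3], [0.2, 0.8], [0.6, -0.1], [-0.9, -0.5], [-3.6, 2.1]]
tab [ 0.5871 -0.1097  0.1148]
piv [ 0.5879 -0.1776  0.1051]
rail [ 0.4861 -0.2322  0.0802]
[[0.689, 0.39, 0.022], [0.673, 0.134, 0.022], [0.316, 0.155, 0.022], [0.336, 0.404, 0.022]] [0.50368656 0.27079455 0.022     ]
[[0.658, 0.157, 0.022], [0.314, 0.202, 0.022], [0.347, 0.405, 0.022], [0.668, 0.388, 0.022]] [0.49685449 0.28803922 0.022     ]
[[ 0.78005913 -0.07592353  0.17      ]] [[ 0.52902801 -0.45463487  0.04      ]]
```

```bash
cat >> h.py <<'E'
F,O=frame([.5167,-.233,.0509,-.0529])
G=arm.grip_point_offset
def W(p): return F.apply(np.array(p)/1e3)+O          # file mm -> world
def tool(phi):                                        # y = file x, z = -file z turned phi deg about file x
    c,s=np.cos(np.radians(phi)),np.sin(np.radians(phi))
    y=F.apply([1,0,0]); z=F.apply([0,s,-c]); return R.from_matrix(np.c_[np.cross(y,z),y,z])
def cur(): s=arm.observe(); return s["position"],R.from_rotvec(s["ee_rot"])
def plan(wps,p=None,r=None,step=.035,ang=6):
    if p is None: p,r=cur()
    for P,Q,*o in wps:
        w=(r.inv()*Q).as_rotvec(); st=o[0] if o else step
        n=max(1,int(np.ceil(max(np.linalg.norm(P-p)/st,np.degrees(np.linalg.norm(w))/ang))))
        A=sum((r*R.from_rotvec(w*k/n)).as_matrix() for k in range(n))
        v=np.linalg.solve(A,P-p); row=np.r_[v/.4,np.degrees(w)/n/120].round(4)
        print(n,"x",row.tolist()); 
        for _ in range(n): p=p+r.apply(row[:3]*.4); r=r*R.from_rotvec(np.radians(row[3:]*120))
    return p,r
def tabp(th,phi,back=.006,r0=tool):                   # TCP to hold the tab at lever angle th
    a=np.arctan2(9,68)+th; q=tool(phi); return W([85,60+68.6*np.cos(a),16+68.6*np.sin(a)])+q.apply([0,0,G-back]),q
E
python3 - <<'E'
from h import *
p,q=tabp(0,-35)
m=np.array([.40,-.33,.36])
print(p,q.as_matrix().round(2).tolist())
plan([(m,q),(p-q.apply([0,0,.1]),q),(p,q,.02)])
E
```

```text
[ 0.5914244  -0.11699804  0.10526541] [[0.3, 0.89, 0.34], [0.82, -0.05, -0.57], [-0.49, 0.45, -0.74]]
12 x [0.0539, -0.0012, -0.0421, -0.0284, -0.0105, -0.0358]
11 x [0.0811, 0.0099, 0.0075, -0.0, 0.0001, -0.0]
6 x [-0.0001, -0.0001, 0.0418, -0.0, -0.0001, -0.0001]
```

```bash
python3 -m creep '[[0.054,-0.001,-0.042,-0.0284,-0.0105,-0.0358],[0.054,-0.001,-0.042,-0.0284,-0.0105,-0.0358],[0.054,-0.001,-0.042,-0.0284,-0.0105,-0.0358],[0.054,-0.001,-0.042,-0.0284,-0.0105,-0.0358],[0.054,-0.001,-0.042,-0.0284,-0.0105,-0.0358],[0.054,-0.001,-0.042,-0.0284,-0.0105,-0.0358],[0.054,-0.001,-0.042,-0.0284,-0.0105,-0.0358],[0.054,-0.001,-0.042,-0.0284,-0.0105,-0.0358],[0.054,-0.001,-0.042,-0.0284,-0.0105,-0.0358],[0.054,-0.001,-0.042,-0.0284,-0.0105,-0.0358],[0.054,-0.001,-0.042,-0.0284,-0.0105,-0.0358],[0.054,-0.001,-0.042,-0.0284,-0.0105,-0.0358],[0,0,0,0,0,0]]' -0.3 30
python3 - <<'E'
from h import *
p,q=tabp(0,-35)
print(cur()[0],arm.observe()["joints"].round(2))
plan([(p-q.apply([0,0,.1]),q)])
E
```

```text
clock: 1.28
position: [0.4011, -0.3253, 0.3595]
ee_rot: [1.859, 1.531, -0.131]
force: [-0.2, -0.3, -0.7]
width: 0.648
gripper_force: 0.0
[ 0.40106995 -0.32528674  0.35952172] [ 0.6  -0.15 -0.32  2.18  0.74  0.67 -0.42]
11 x [0.08, 0.0102, 0.008, 0.0003, 0.0, 0.0004]
```

```bash
python3 -m creep '[[0.08,0.0102,0.008,0.0003,0,0.0004],[0.08,0.0102,0.008,0.0003,0,0.0004],[0.08,0.0102,0.008,0.0003,0,0.0004],[0.08,0.0102,0.008,0.0003,0,0.0004],[0.08,0.0102,0.008,0.0003,0,0.0004],[0.08,0.0102,0.008,0.0003,0,0.0004],[0.08,0.0102,0.008,0.0003,0,0.0004],[0.08,0.0102,0.008,0.0003,0,0.0004],[0.08,0.0102,0.008,0.0003,0,0.0004],[0.08,0.0102,0.008,0.0003,0,0.0004],[0.08,0.0102,0.008,0.0003,0,0.0004],[0,0,0,0,0,0],[0,0,0,0,0,0]]'
python3 - <<'E'
from h import *
p,q=tabp(0,-35)
print(cur()[0],(cur()[1].inv()*q).magnitude(),arm.observe()["joints"].round(2))
plan([(p-q.apply([0,0,.04]),q,.02)])
a=arm.get_image("top")["frame"][170:290,250:370]; b=arm.get_image("side")["frame"][140:260,265:385]
cv2.imwrite("pics/c1.png",cv2.resize(np.hstack([a,b]),None,fx=3.3,fy=3.3,interpolation=cv2.INTER_CUBIC)[:,:,::-1])
E
```

```text
clock: 2.37
position: [0.5602, -0.0646, 0.1797]
ee_rot: [1.883, 1.519, -0.135]
force: [-0.2, -0.9, 0.3]
width: 0.649
gripper_force: 0.0
[ 0.5601962  -0.06463337  0.17969221] 0.011375507869407163 [ 0.09  0.45 -0.68  2.08  1.17  1.15 -1.53]
3 x [0.0026, -0.0024, 0.0468, -0.0014, 0.0001, -0.0012]
```

View pics/c1.png

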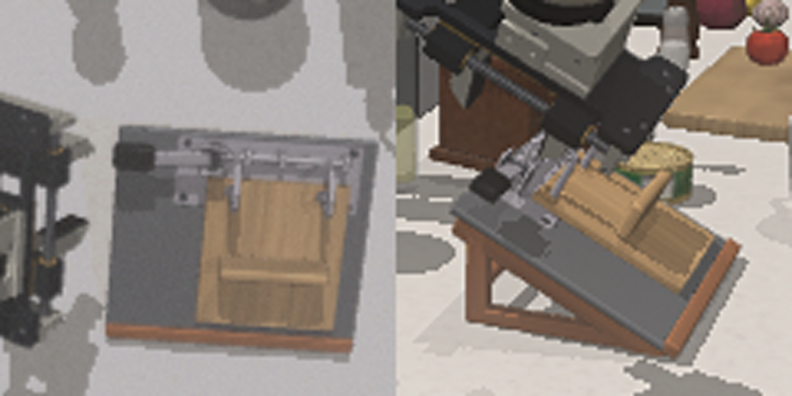

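The picture shows the open fingers straddling the tab's row from the left, with the lever still down and the file undisturbed. Now I descend.

```bash
python3 -m creep '[[0.0026,-0.0024,0.0468,-0.0014,0,-0.0012],[0.0026,-0.0024,0.0468,-0.0014,0,-0.0012],[0.0026,-0.0024,0.0468,-0.0014,0,-0.0012],[0,0,0,0,0,0]]'
python3 - <<'E'
from h import *
p,q=tabp(0,-35)
print(cur()[0])
plan([(p,q,.012)])
E
```

```text
clock: 2.8
position: [0.5762, -0.0998, 0.1357]
ee_rot: [1.872, 1.517, -0.136]
force: [-0.6, 0.8, 1.0]
width: 0.648
gripper_force: 0.0
[ 0.57620303 -0.09984625  0.13574402]
4 x [0.0035, 0.0004, 0.0236, -0.0001, 0.0008, -0.0005]
```

```bash
python3 -m creep '[[0.0035,0.0004,0.0236,0,0.0008,0],[0.0035,0.0004,0.0236,0,0.0008,0],[0.0035,0.0004,0.0236,0,0.0008,0],[0.0035,0.0004,0.0236,0,0.0008,0],[0,0,0,0,0,0],[0,0,0,0,0,0]]'
python3 -m creep '[[0,0,0,0,0,0],[0,0,0,0,0,0],[0,0,0,0,0,0],[0,0,0,0,0,0],[0,0,0,0,0,0],[0,0,0,0,0,0]]' 1 30
python3 - <<'E'
from h import *
p,q=tabp(0,-35)
print(cur()[0]-p, F.inv().apply(cur()[0]-p))
b=arm.get_image("side")["frame"][140:260,265:385]
cv2.imwrite("pics/c2.png",cv2.resize(b,None,fx=4,fy=4,interpolation=cv2.INTER_CUBIC)[:,:,::-1])
E
```

```text
clock: 3.3
position: [0.5927, -0.1128, 0.1059]
ee_rot: [1.873, 1.525, -0.125]
force: [-0.2, 0.6, 0.2]
width: 0.647
gripper_force: 0.0
clock: 3.8
position: [0.5927, -0.1124, 0.1064]
ee_rot: [1.873, 1.525, -0.124]
force: [-11.8, 3.0, -3.7]
width: 0.268
gripper_force: 7.2
[0.00125918 0.00459524 0.00108526] [0.0013694  0.00467418 0.00039532]
```

View pics/c2.png

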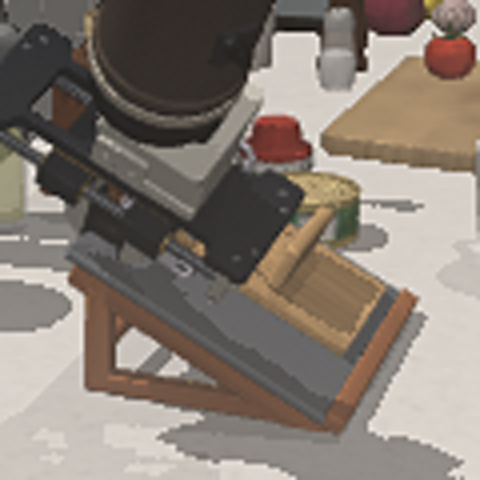

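The gripper has closed on the tab: width 0.268, about 24.7 mm, and both fingers sit over it at the cover's upper-left corner. Next I work out the arc.

```bash
python3 - <<'E'
from h import *
p,q=cur(); c=W([85,60,16]); ax=F.apply([1,0,0])
T=R.from_rotvec(ax*1.13); plan([(c+T.apply(p-c)-ax*.0015,T*q)],p,q,ang=4.7)
E
```

```text
14 x [-0.0078, -0.0002, -0.0107, 0.0001, 0.0385, 0.0001]
```

```bash
python3 -m creep '[[-0.0078,-0.0002,-0.0107,0,0.0385,0],[-0.0078,-0.0002,-0.0107,0,0.0385,0],[-0.0078,-0.0002,-0.0107,0,0.0385,0],[-0.0078,-0.0002,-0.0107,0,0.0385,0],[-0.0078,-0.0002,-0.0107,0,0.0385,0],[-0.0078,-0.0002,-0.0107,0,0.0385,0],[-0.0078,-0.0002,-0.0107,0,0.0385,0]]' 1 45
python3 -m creep '[[-0.0078,-0.0002,-0.0107,0,0.0385,0],[-0.0078,-0.0002,-0.0107,0,0.0385,0],[-0.0078,-0.0002,-0.0107,0,0.0385,0],[-0.0078,-0.0002,-0.0107,0,0.0385,0],[-0.0078,-0.0002,-0.0107,0,0.0385,0],[-0.0078,-0.0002,-0.0107,0,0.0385,0],[-0.0078,-0.0002,-0.0107,0,0.0385,0],[0,0,0,0,0,0],[0,0,0,0,0,0]]'
python3 - <<'E'
from h import *
print(F.inv().apply(cur()[0]-O)*1e3,"expect",F.inv().apply(tabp(1.1,28)[0]-O)*1e3)
a=arm.get_image("top")["frame"][170:290,250:370]; b=arm.get_image("side")["frame"][140:260,265:385]
cv2.imwrite("pics/c3.png",cv2.resize(np.hstack([a,b]),None,fx=3.3,fy=3.3,interpolation=cv2.INTER_CUBIC)[:,:,::-1])
E
```

```text
clock: 4.43
position: [0.576, -0.1195, 0.1374]
ee_rot: [2.003, 1.881, 0.435]
force: [-6.9, 9.0, -3.5]
width: 0.258
gripper_force: 45.0
clock: 5.18
position: [0.564, -0.1431, 0.1573]
ee_rot: [-2.032, -2.16, -1.033]
force: [-12.6, 4.1, 26.8]
width: 0.255
gripper_force: 45.0
[85.54988839 94.54792908 73.37829057] expect [85.         88.83523435 69.3893351 ]
```

View pics/c3.png

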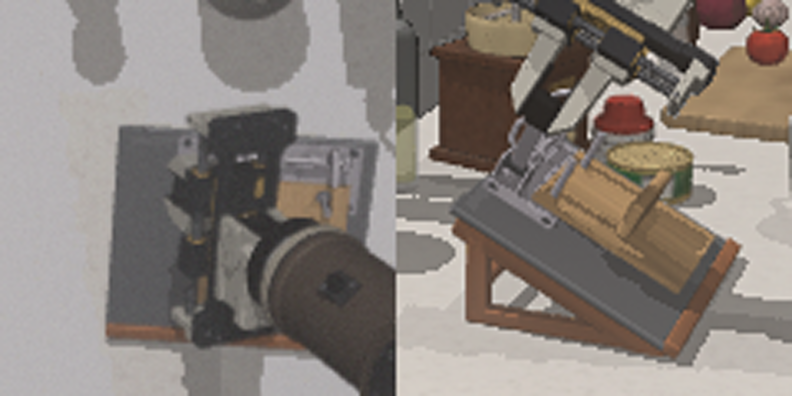

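The lever stands up, still held by the fingers. I release it, back off along the fingers and look.

```bash
python3 -m creep '[[0,0,0,0,0,0],[0,0,0,0,0,0],[0,0,0,0,0,0],[0,0,0,0,0,0],[0,0,-0.05,0,0,0],[0,0,-0.08,0,0,0],[0,0,-0.08,0,0,0],[0,0,-0.08,0,0,0],[0,0,0,0,0,0]]' -0.3 30
python3 - <<'E'
from h import *
p,q=cur();print(p,F.inv().apply(p-O)*1e3)
a=arm.get_image("top")["frame"][170:290,250:370]; b=arm.get_image("side")["frame"][140:260,265:385]
cv2.imwrite("pics/c4.png",cv2.resize(np.hstack([a,b]),None,fx=3.3,fy=3.3,interpolation=cv2.INTER_CUBIC)[:,:,::-1])
Q=tool(0); P=W([-14,0,33])+Q.apply([0,0,G]); h=P-Q.apply([0,0,.11])
plan([(h,Q)])
E
```

```text
clock: 6.03
position: [0.514, -0.2017, 0.2489]
ee_rot: [2.036, 2.154, 1.02]
force: [2.0, -1.2, 0.9]
width: 0.65
gripper_force: 0.0
[ 0.5140327  -0.20167415  0.24894114] [ 85.75340446  35.91031991 177.66687406]
5 x [-0.0257, -0.0487, 0.0194, -0.0005, -0.0441, -0.0002]
```

View pics/c4.png

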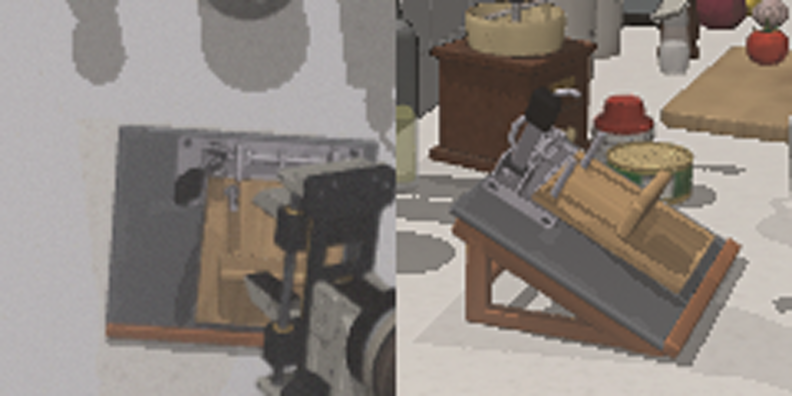

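The lever stays up unaided, with its tab at (543,105) in the side view, and the rings are swung back off the posts. The plate is still in place, so I go to the rail.

```bash
python3 -m creep '[[-0.0257,-0.0487,0.0194,0,-0.0441,0],[-0.0257,-0.0487,0.0194,0,-0.0441,0],[-0.0257,-0.0487,0.0194,0,-0.0441,0],[-0.0257,-0.0487,0.0194,0,-0.0441,0],[-0.0257,-0.0487,0.0194,0,-0.0441,0],[0,0,0,0,0,0]]' -0.3 30
python3 - <<'E'
from h import *
Q=tool(0); P=W([-14,0,33])+Q.apply([0,0,G])
p,q=cur();print(F.inv().apply(p-O)*1e3)
plan([(P-Q.apply([0,0,.04]),Q,.025),(P,Q,.014)])
E
```

```text
clock: 6.63
position: [0.4428, -0.2267, 0.151]
ee_rot: [2.019, 1.925, 0.474]
force: [-0.1, 1.1, -1.3]
width: 0.647
gripper_force: 0.0
[-20.68000075   5.19087295 122.76902237]
3 x [-0.0044, 0.0061, 0.0571, -0.0021, -0.0004, 0.0007]
3 x [-0.0, -0.0, 0.0333, -0.0, -0.0, -0.0]
```

```bash
python3 -m creep '[[-0.0044,0.0061,0.0571,-0.0021,-0.0004,0.0007],[-0.0044,0.0061,0.0571,-0.0021,-0.0004,0.0007],[-0.0044,0.0061,0.0571,-0.0021,-0.0004,0.0007],[0,0,0.0333,0,0,0],[0,0,0.0333,0,0,0],[0,0,0.03,0,0,0],[0,0,0,0,0,0],[0,0,0,0,0,0]]'
python3 - <<'E'
from h import *
p,q=cur();print(F.inv().apply(p-O)*1e3,(q.inv()*tool(0)).magnitude())
b=arm.get_image("side")["frame"][140:260,265:385]
cv2.imwrite("pics/c5.png",cv2.resize(b,None,fx=4,fy=4,interpolation=cv2.INTER_CUBIC)[:,:,::-1])
E
```

```text
clock: 7.3
position: [0.4937, -0.2363, 0.0768]
ee_rot: [2.019, 1.908, 0.488]
force: [1.0, 0.5, -0.2]
width: 0.648
gripper_force: 0.0
[-8.58357328 -3.71506024 33.49317963] 0.004553615060037255
```

View pics/c5.png

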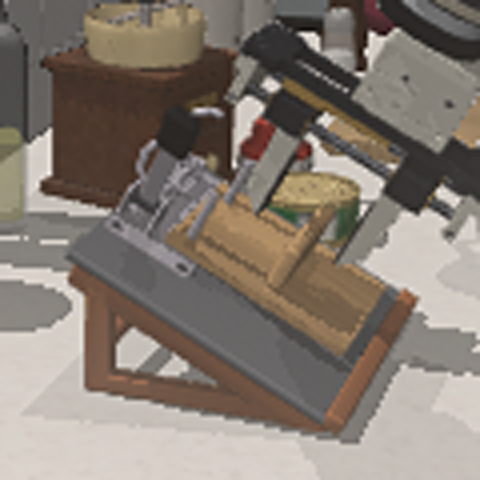

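The open fingers straddle the rail, at (275,175) and (365,235) around it, but still about 20 mm too high. I go deeper.

```bash
python3 - <<'E'
from h import *
Q=tool(0); P=W([-14,0,33])+Q.apply([0,0,G])
plan([(P,Q,.008)])
E
```

```text
3 x [0.0033, -0.0046, 0.0165, 0.0003, -0.0002, -0.0007]
```

```bash
python3 -m creep '[[0.0033,-0.0046,0.0165,0,0,0],[0.0033,-0.0046,0.0165,0,0,0],[0.0033,-0.0046,0.0165,0,0,0],[0,0,0,0,0,0],[0,0,0,0,0,0],[0,0,0,0,0,0]]'
python3 - <<'E'
from h import *
p,q=cur();print(F.inv().apply(p-O)*1e3,(q.inv()*tool(0)).magnitude())
E
```

```text
clock: 7.85
position: [0.4974, -0.2332, 0.0586]
ee_rot: [2.018, 1.905, 0.486]
force: [0.1, -0.1, 0.1]
width: 0.65
gripper_force: 0.0
[-13.67798623  -0.87809425  15.65570316] 0.005417067653375868
```

```bash
python3 -m creep '[[0,0,0,0,0,0],[0,0,0,0,0,0],[0,0,0,0,0,0],[0,0,0,0,0,0],[0,0,0,0,0,0],[0,0,0,0,0,0],[0,0,0,0,0,0],[0,0,0,0,0,0],[0,0,0,0,0,0]]' 1 35
```

```text
clock: 8.6
position: [0.4974, -0.2329, 0.0582]
ee_rot: [2.018, 1.905, 0.486]
force: [-1.0, -0.2, 1.8]
width: 0.126
gripper_force: 35.0
```

```bash
python3 - <<'E'
from h import *
p,q=cur();print(F.inv().apply(p-O)*1e3,arm.observe()["force"])
E
```

```text
[-13.85933811  -0.63163869  15.29749547] [-1.01191184 -0.21314242  1.76437396]
```

```bash
python3 -m creep '[[0,0,-0.01,0,0,0],[0,0,-0.02,0,0,0],[0,0,-0.02,0,0,0],[0,0,-0.02,0,0,0],[0,0,-0.02,0,0,0],[0,0,-0.02,0,0,0],[0,0,-0.02,0,0,0],[0,0,-0.02,0,0,0],[0,0,0,0,0,0]]'
python3 -m creep '[[0,0,-0.03,0,0,0],[0,0,-0.03,0,0,0],[0,0,-0.03,0,0,0],[0,0,-0.03,0,0,0],[0,0,-0.03,0,0,0],[0,0,-0.03,0,0,0],[0,0,-0.02,0,0,0],[0,0,0,0,0,0],[0,0,0,0,0,0]]'
python3 - <<'E'
from h import *
p,q=cur();print(F.inv().apply(p-O)*1e3)
a=arm.get_image("top")["frame"][150:290,230:370]; b=arm.get_image("side")["frame"][110:250,265:405]
cv2.imwrite("pics/c6.png",cv2.resize(np.hstack([a,b]),None,fx=2.8,fy=2.8,interpolation=cv2.INTER_CUBIC)[:,:,::-1])
# level: tool straight down, y axis along board's long side (yaw about -0.055)
yw=-.055; y=np.array([np.cos(yw),np.sin(yw),0]); z=np.array([0,0,-1.]); Q=R.from_matrix(np.c_[np.cross(y,z),y,z])
# rail top mid is plate (-6,0,40): TCP in plate frame z = from grasp
plan([(np.array([.46,-.05,.26]),q),(np.array([.50,.272,.20]),Q)])
E
```

```text
clock: 9.35
position: [0.4694, -0.2332, 0.112]
ee_rot: [2.019, 1.904, 0.485]
force: [0.1, 0.1, -1.7]
width: 0.127
gripper_force: 35.0
clock: 10.1
position: [0.4333, -0.2334, 0.1826]
ee_rot: [2.019, 1.904, 0.484]
force: [0.4, 0.3, -1.3]
width: 0.128
gripper_force: 35.0
[-14.51577655  -1.15065697 155.18251905]
6 x [0.0774, 0.0202, -0.0239, -0.0, -0.0002, 0.0]
10 x [0.0807, 0.0013, 0.017, 0.0225, -0.0011, -0.0001]
```

View pics/c6.png

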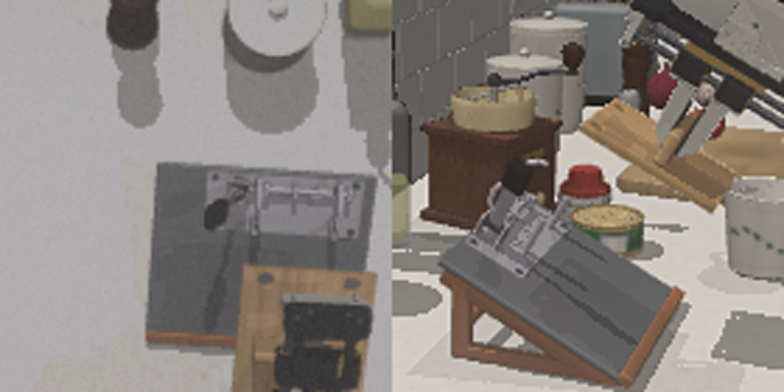

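The plate is off the posts, held level with the cover, with both holes visible at (265,278) and (352,283). The lever is still up. I carry it to the board.

```bash
python3 -m creep '[[0.03,0.0202,-0.0239,0,0,0],[0.0774,0.0202,-0.0239,0,0,0],[0.0774,0.0202,-0.0239,0,0,0],[0.0774,0.0202,-0.0239,0,0,0],[0.0774,0.0202,-0.0239,0,0,0],[0.0774,0.0202,-0.0239,0,0,0],[0.0807,0.0013,0.017,0.0225,-0.0011,0],[0.0807,0.0013,0.017,0.0225,-0.0011,0],[0.0807,0.0013,0.017,0.0225,-0.0011,0],[0.0807,0.0013,0.017,0.0225,-0.0011,0],[0.0807,0.0013,0.017,0.0225,-0.0011,0],[0.0807,0.0013,0.017,0.0225,-0.0011,0],[0.0807,0.0013,0.017,0.0225,-0.0011,0],[0.0807,0.0013,0.017,0.0225,-0.0011,0],[0.0807,0.0013,0.017,0.0225,-0.0011,0],[0.0807,0.0013,0.017,0.0225,-0.0011,0],[0,0,0,0,0,0],[0,0,0,0,0,0]]'
cat >> h.py <<'E'
yw=-.055; y_=np.array([np.cos(yw),np.sin(yw),0]); z_=np.array([0,0,-1.]); QB=R.from_matrix(np.c_[np.cross(y_,z_),y_,z_])
E
python3 - <<'E'
from h import *
p,q=cur();print((q.inv()*QB).as_rotvec())
plan([(np.array([.495,.272,.08]),QB,.025)])
E
```

```text
clock: 11.7
position: [0.481, 0.1702, 0.2198]
ee_rot: [2.224, 2.133, 0.153]
force: [-1.1, -1.1, -1.4]
width: 0.13
gripper_force: 35.0
[ 0.10931336 -0.03311345  0.01341606]
7 x [0.0356, 0.0001, 0.0508, 0.0075, -0.0023, 0.0009]
```

```bash
python3 -m creep '[[0.0356,0,0.0508,0.0075,-0.0023,0.0009],[0.0356,0,0.0508,0.0075,-0.0023,0.0009],[0.0356,0,0.0508,0.0075,-0.0023,0.0009],[0.0356,0,0.0508,0.0075,-0.0023,0.0009],[0.0356,0,0.0508,0.0075,-0.0023,0.0009],[0.0356,0,0.0508,0.0075,-0.0023,0.0009],[0.0356,0,0.0508,0.0075,-0.0023,0.0009],[0,0,0,0,0,0],[0,0,0,0,0,0]]'
python3 - <<'E'
from h import *
p,q=cur();print((q.inv()*QB).as_rotvec())
plan([(np.array([.495,.272,.045]),QB,.01)])
a=arm.get_image("top")["frame"][160:340,90:290]; b=arm.get_image("side")["frame"][220:400,150:350]
cv2.imwrite("pics/c7.png",cv2.resize(np.hstack([a,b]),None,fx=2,fy=2,interpolation=cv2.INTER_CUBIC)[:,:,::-1])
E
```

```text
clock: 12.45
position: [0.4955, 0.2668, 0.0797]
ee_rot: [2.287, 2.151, -0.004]
force: [0.7, -0.4, -0.1]
width: 0.126
gripper_force: 35.0
[-9.67485213e-05  3.65731976e-03 -6.32096433e-03]
4 x [0.0033, -0.0005, 0.0217, -0.0, 0.0004, -0.0008]
```

View pics/c7.png

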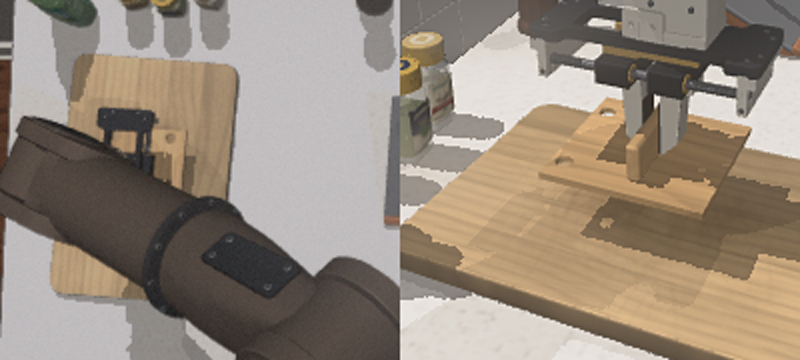

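The plate hangs level above the middle of the board. Now I lower it gently.

```bash
python3 -m creep '[[0.0033,0,0.0217,0,0,0],[0.0033,0,0.0217,0,0,0],[0.0033,0,0.0217,0,0,0],[0.0033,0,0.0217,0,0,0],[0,0,0,0,0,0]]'
python3 -m creep '[[0,0,0.005,0,0,0],[0,0,0.005,0,0,0],[0,0,0,0,0,0],[0,0,0,0,0,0]]'
python3 -m creep '[[0,0,0.005,0,0,0],[0,0,0.003,0,0,0],[0,0,0,0,0,0],[0,0,0,0,0,0]]'
```

```text
clock: 12.97
position: [0.4952, 0.2724, 0.0443]
ee_rot: [2.286, 2.151, -0.005]
force: [0.1, -0.7, -2.4]
width: 0.129
gripper_force: 35.0
clock: 13.3
position: [0.4961, 0.2731, 0.0424]
ee_rot: [2.286, 2.151, -0.001]
force: [-0.7, -0.1, -1.6]
width: 0.13
gripper_force: 35.0
clock: 13.63
position: [0.4961, 0.273, 0.039]
ee_rot: [2.286, 2.151, -0.002]
force: [-0.0, -0.3, -1.4]
width: 0.127
gripper_force: 35.0
```

```bash
python3 -m creep '[[0,0,0.004,0,0,0],[0,0,0,0,0,0],[0,0,0,0,0,0]]'
python3 -m creep '[[0,0,0.003,0,0,0],[0,0,0,0,0,0],[0,0,0,0,0,0]]'
```

```text
clock: 13.88
position: [0.4961, 0.273, 0.0374]
ee_rot: [2.286, 2.151, -0.002]
force: [0.7, -0.5, -1.6]
width: 0.126
gripper_force: 35.0
clock: 14.13
position: [0.4961, 0.273, 0.0362]
ee_rot: [2.286, 2.151, -0.002]
force: [-0.1, -0.2, -1.9]
width: 0.129
gripper_force: 35.0
```

```bash
python3 -m creep '[[0,0,0.003,0,0,0],[0,0,0,0,0,0],[0,0,0,0,0,0]]'
python3 -m creep '[[0,0,0.003,0,0,0],[0,0,0,0,0,0],[0,0,0,0,0,0]]'
```

```text
clock: 14.38
position: [0.496, 0.273, 0.035]
ee_rot: [2.286, 2.151, -0.002]
force: [0.3, 0.9, -1.1]
width: 0.13
gripper_force: 35.0
clock: 14.63
position: [0.4961, 0.273, 0.0338]
ee_rot: [2.286, 2.151, -0.002]
force: [-0.1, 0.5, -1.4]
width: 0.126
gripper_force: 35.0
```

```bash
python3 -m creep '[[0,0,0.003,0,0,0],[0,0,0,0,0,0],[0,0,0,0,0,0]]'
python3 -m creep '[[0,0,0.003,0,0,0],[0,0,0,0,0,0],[0,0,0,0,0,0]]'
```

```text
clock: 14.88
position: [0.4962, 0.2731, 0.0329]
ee_rot: [2.286, 2.151, -0.001]
force: [0.0, -1.6, 1.9]
width: 0.132
gripper_force: 35.0
clock: 15.13
position: [0.4963, 0.2728, 0.0317]
ee_rot: [2.286, 2.15, -0.001]
force: [-1.3, -3.0, 5.5]
width: 0.129
gripper_force: 35.0
```

Contact with the board. I release, wait, and rise straight up.

```bash
python3 -m creep '[[0,0,0,0,0,0],[0,0,0,0,0,0],[0,0,0,0,0,0],[0,0,0,0,0,0],[0,0,0,0,0,0],[0,0,0,0,0,0],[0,0,-0.02,0,0,0],[0,0,-0.05,0,0,0],[0,0,-0.08,0,0,0],[0,0,-0.08,0,0,0],[0,0,-0.08,0,0,0],[0,0,-0.08,0,0,0],[0,0,-0.08,0,0,0],[0,0,0,0,0,0],[0,0,0,0,0,0]]' -0.3 30
python3 - <<'E'
from h import *
# lever-up grasp pose as measured at end of the lift: file coords of TCP
c=np.array([85.5,94.5,73.4]); r=R.from_rotvec([-2.032,-2.16,-1.033])
T=W(c); hov=T-r.apply([0,0,.12])
p,q=cur(); print(p,T,hov)
plan([(np.array([.45,0.02,.30]),q),(hov,r)])
b=arm.get_image("side")["frame"][110:410,140:400]
cv2.imwrite("pics/c8.png",cv2.resize(b,None,fx=1.9,fy=1.9,interpolation=cv2.INTER_CUBIC)[:,:,::-1])
E
```

```text
clock: 16.38
position: [0.4965, 0.2744, 0.2218]
ee_rot: [2.285, 2.15, 0.005]
force: [0.2, 0.1, -1.3]
width: 0.649
gripper_force: 0.0
[0.49645492 0.2744378  0.22183553] [ 0.5639037  -0.14315303  0.15733023] [ 0.51292364 -0.1975522   0.25136089]
8 x [-0.0803, -0.0095, -0.0244, 0.0, 0.0, 0.0]
7 x [-0.0804, 0.0203, 0.006, -0.031, 0.0334, -0.0079]
```

View pics/c8.png

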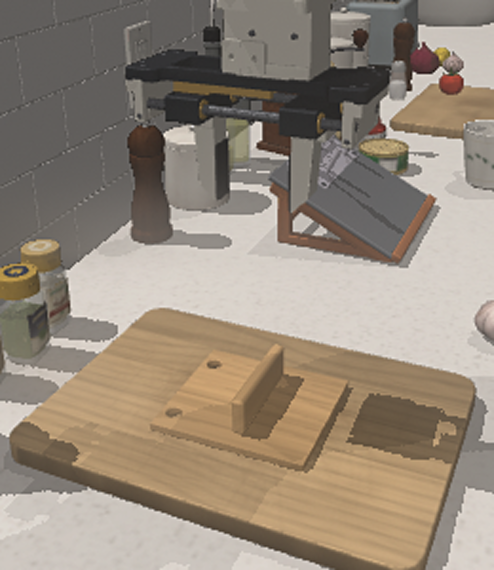

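The plate lies flat, right way up, in the middle of the board (250,405), and nothing else has moved. I return to the raised lever.

```bash
python3 -m creep '[[-0.0803,-0.0095,-0.0244,0,0,0],[-0.0803,-0.0095,-0.0244,0,0,0],[-0.0803,-0.0095,-0.0244,0,0,0],[-0.0803,-0.0095,-0.0244,0,0,0],[-0.0803,-0.0095,-0.0244,0,0,0],[-0.0803,-0.0095,-0.0244,0,0,0],[-0.0803,-0.0095,-0.0244,0,0,0],[-0.0803,-0.0095,-0.0244,0,0,0],[-0.0804,0.0203,0.006,-0.031,0.0334,-0.0079],[-0.0804,0.0203,0.006,-0.031,0.0334,-0.0079],[-0.0804,0.0203,0.006,-0.031,0.0334,-0.0079],[-0.0804,0.0203,0.006,-0.031,0.0334,-0.0079],[-0.0804,0.0203,0.006,-0.031,0.0334,-0.0079],[-0.0804,0.0203,0.006,-0.031,0.0334,-0.0079],[-0.0804,0.0203,0.006,-0.031,0.0334,-0.0079],[0,0,0,0,0,0],[0,0,0,0,0,0]]'
python3 - <<'E'
from h import *
r=R.from_rotvec([-2.032,-2.16,-1.033]);T=W([85.5,94.5,73.4])
plan([(T-r.apply([0,0,.10]),r,.02)])
E
```

```text
clock: 17.85
position: [0.5031, -0.1826, 0.2505]
ee_rot: [-2.064, -2.147, -0.944]
force: [-0.5, 0.9, 1.2]
width: 0.647
gripper_force: 0.0
2 x [-0.0174, 0.0135, 0.0208, -0.0111, 0.0077, -0.0059]
```

```bash
python3 -m creep '[[-0.0174,0.0135,0.0208,-0.0111,0.0077,-0.0059],[-0.0174,0.0135,0.0208,-0.0111,0.0077,-0.0059],[0,0,0,0,0,0],[0,0,0,0,0,0]]'
python3 - <<'E'
from h import *
r=R.from_rotvec([-2.032,-2.16,-1.033]);T=W([85.5,94.5,73.4])
plan([(T,r,.014)])
E
```

```text
clock: 18.18
position: [0.5227, -0.1836, 0.2397]
ee_rot: [2.021, 2.172, 1.023]
force: [0.3, -0.1, 0.6]
width: 0.648
gripper_force: 0.0
8 x [-0.0017, -0.0008, 0.0314, -0.0002, 0.0003, 0.0007]
```

```bash
python3 -m creep '[[-0.0017,-0.0008,0.0314,0,0,0.0007],[-0.0017,-0.0008,0.0314,0,0,0.0007],[-0.0017,-0.0008,0.0314,0,0,0.0007],[-0.0017,-0.0008,0.0314,0,0,0.0007],[-0.0017,-0.0008,0.0314,0,0,0.0007],[-0.0017,-0.0008,0.0314,0,0,0.0007],[-0.0017,-0.0008,0.0314,0,0,0.0007],[-0.0017,-0.0008,0.0314,0,0,0.0007],[0,0,0,0,0,0],[0,0,0,0,0,0]]'
python3 -m creep '[[0,0,0,0,0,0],[0,0,0,0,0,0],[0,0,0,0,0,0],[0,0,0,0,0,0],[0,0,0,0,0,0],[0,0,0,0,0,0],[0,0,0,0,0,0]]' 1 40
python3 - <<'E'
from h import *
p,q=cur(); print(F.inv().apply(p-O)*1e3)
c=W([85,60,16])+F.apply([0,0,.0043]); ax=F.apply([1,0,0])
T=R.from_rotvec(-ax*1.12); e=c+T.apply(p-c); print(F.inv().apply(e-O)*1e3)
plan([(e,T*q)],p,q,ang=4.7)
E
```

```text
clock: 19.02
position: [0.5643, -0.1436, 0.1582]
ee_rot: [2.033, 2.163, 1.024]
force: [0.2, -0.0, 0.4]
width: 0.649
gripper_force: 0.0
clock: 19.6
position: [0.5641, -0.1451, 0.1572]
ee_rot: [2.036, 2.16, 1.025]
force: [-4.7, -2.1, 4.1]
width: 0.259
gripper_force: 40.0
[85.66878302 92.5786419  73.16630501]
[ 85.66878302 121.77892692  14.00887111]
14 x [0.0061, 0.0, 0.0108, -0.0001, -0.0382, 0.0001]
```

```bash
python3 -m creep '[[0.0061,0,0.0108,0,-0.0382,0],[0.0061,0,0.0108,0,-0.0382,0],[0.0061,0,0.0108,0,-0.0382,0],[0.0061,0,0.0108,0,-0.0382,0],[0.0061,0,0.0108,0,-0.0382,0],[0.0061,0,0.0108,0,-0.0382,0],[0.0061,0,0.0108,0,-0.0382,0]]'
python3 -m creep '[[0.0061,0,0.0108,0,-0.0382,0],[0.0061,0,0.0108,0,-0.0382,0],[0.0061,0,0.0108,0,-0.0382,0],[0.0061,0,0.0108,0,-0.0382,0],[0.0061,0,0.0108,0,-0.0382,0],[0.0061,0,0.0108,0,-0.0382,0],[0.0061,0,0.0108,0,-0.0382,0],[0,0,0,0,0,0],[0,0,0,0,0,0]]'
python3 - <<'E'
from h import *
print(F.inv().apply(cur()[0]-O)*1e3)
E
```

```text
clock: 20.18
position: [0.5752, -0.1249, 0.1373]
ee_rot: [2.021, 1.927, 0.489]
force: [-1.3, 3.0, 12.2]
width: 0.258
gripper_force: 40.0
clock: 20.93
position: [0.5874, -0.1142, 0.1131]
ee_rot: [1.975, 1.785, 0.194]
force: [21.9, 7.6, 10.8]
width: 0.259
gripper_force: 40.0
[ 84.85318661 123.4432415   23.34216891]
```

The lever is well past centre. I release it so the spring takes it down, back off and check.

```bash
python3 -m creep '[[0,0,0,0,0,0],[0,0,0,0,0,0],[0,0,0,0,0,0],[0,0,0,0,0,0],[0,0,-0.04,0,0,0],[0,0,-0.08,0,0,0],[0,0,-0.08,0,0,0],[0,0,-0.08,0,0,0],[0,0,-0.08,0,0,0],[0.05,0,-0.08,0,0,0],[0.08,0,-0.04,0,0,0],[0.08,0,-0.04,0,0,0],[0.08,0,-0.04,0,0,0],[0.08,0,0,0,0,0],[0.08,0,0,0,0,0],[0,0,0,0,0,0],[0,0,0,0,0,0]]' -0.3 30
python3 - <<'E'
from h import *
s=arm.observe();print(s["position"])
T=arm.get_image("top");S=arm.get_image("side")
a=T["frame"][150:290,250:390]; b=S["frame"][110:250,265:405]
cv2.imwrite("pics/c9.png",cv2.resize(np.hstack([a,b]),None,fx=2.8,fy=2.8,interpolation=cv2.INTER_CUBIC)[:,:,::-1])
E
```

```text
clock: 22.35
position: [0.5162, 0.1112, 0.2677]
ee_rot: [1.989, 1.787, 0.167]
force: [0.0, 0.5, 0.2]
width: 0.654
gripper_force: 0.0
[0.51616749 0.11122683 0.26769766]
```

View pics/c9.png

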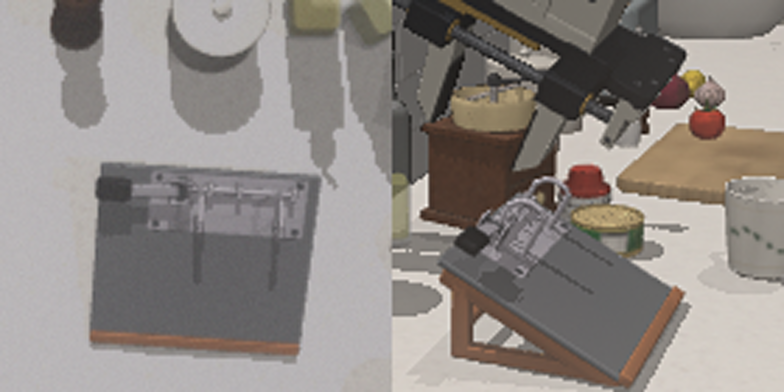

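The lever is down with its tab at (115,188), and the rings are shut as at the start. A numeric comparison of the tab patch with the first picture will confirm it's fully down.

```bash
python3 - <<'E'
from h import *
for n,(u,v,w,h) in dict(top=(280,207,70,24),side=(284,180,40,30)).items():
    a=cv2.imread(f"pics/{n}0.png"); b=np.ascontiguousarray(arm.get_image(n)["frame"][:,:,::-1])
    t=dict(top=(282,210,30,14),side=(284,188,18,16))[n]
    A=a[t[1]:t[1]+t[3],t[0]:t[0]+t[2]]; m=cv2.matchTemplate(b[t[1]-6:t[1]+t[3]+6,t[0]-6:t[0]+t[2]+6],A,cv2.TM_CCOEFF_NORMED)
    print(n,cv2.minMaxLoc(m)[1::2], np.abs(a[t[1]:t[1]+t[3],t[0]:t[0]+t[2]].astype(int)-b[t[1]:t[1]+t[3],t[0]:t[0]+t[2]]).mean())
E
```

```text
top (0.996873676776886, (6, 6)) 9.152380952380952
side (0.9998404383659363, (6, 6)) 2.310185185185185
```

Both views match the starting position with no shift, so the lever is fully down. I hand in.

```bash
python3 -c "
from cell import arm
print(arm.sign_off())"
```

```text
the job is handed in; nothing more can be done
None
```

The plate lies flat and right way up in the middle of the left chopping board, the lever is fully down with the rings shut, the pepper mill and tin were left alone, and I handed the job in after about 22 s (no verdict came back).

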